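# Clear the mallet from the tasting cradle and lay the bottle in it

## Robot

A 6-joint arm with a two-finger parallel gripper is mounted at the origin on the work surface. World frame = base frame: x ahead of the robot, y to its left, z up, the work surface at z = 0. Lengths are in mm, angles in rad, forces in N, time in s.
With the tool pointing down it reaches from about 350 to 875 mm from the base axis. Payload 4.2 kg.
Tool frame: the origin (TCP) lies on the mounting face of the last link; the fingertips stand 173 mm ahead of it and the grasp point (between the pads) lies 155 mm ahead of it; z points along the fingers, y is the direction in which the jaws open and shut (so a half turn about z gives the same grasp; the last joint's range is limited). The gripper opens to 85 mm and grips with 20 to 120 N. Pads are 22 mm wide; open, the fingers measure 114 mm over their backs; the gripper's body (76 mm by 85 mm) begins 54 mm behind the grasp point. The pads swing forward as they close: fully open they stand 13 mm farther back than shut.
Start: joints at [-0.887, 0.385, 0.008, 0, -1.194, -0.259], TCP at [257.599, -569.423, 404.712] pointing down, gripper open.
Joint ranges: [-3.14, 3.14], [-1.21, 2.06], [-1.07, 1.41], [-3.16, 2.05], [-2.99, -0.16], [-3.1, 3.1]. Speed limits (rad/s): [2.79, 2.79, 3.14, 3.14, 3.14, 3.14].

## Interface

Orientations are given as a unit quaternion [x, y, z, w].
In Python, from bench import arm gives the robot as it stands. The module is installed in compiled form; this text tells all that it offers.
- The arm moves only by the tool play_rows, never from a script. Its argument "moves" is a list of rows, each a list of 3 entries, a list of its own where there are three numbers: the shift along the world's x, y, z in units of 30 cm (1.0 is 30 cm), then the turn about the world's z in units of 30 degrees (1.0 is 30 degrees), then the gripper's target within -1 to 1 (shut at 1, half-way at 0, fully open at -1). In form: [[[x, y, z], turn, jaw], ...]. A call has 1 to 12 rows; each row is the pose to reach, as a shift and turn from the pose measured when the call began; what a row does not reach only later rows make up. A row lasts 1/8 s, in which the tool goes at most 62.5 mm and 10.7 degrees, less where a joint would pass 70% of its speed; a pose out of reach is approached as far as the arm can. A call with a number of a shift or a turn outside -1 to 1 is refused whole. A call with a gripper value outside its range is refused whole. The fingers move at their own pace and stop on an object; the grip force is fixed at half the most. Time passes only in rows, so rows that repeat a pose let the fingers close. It gives the time, the measured TCP pose, the force and the opening at its end, in the units of the state.
- arm.read_state(): the state, without advancing time (a new reading comes with each control period).
- arm.get_image(name): name is "side" or "top" or "wrist"; returns a dict with "pixels" (480x640x3 uint8, red, green, blue), "vfov" (degrees; the focal length in pixels is half the picture's height over the tangent of half this angle, whatever the lens; pixels are square), "cx", "cy" (the principal point, pixels), "dist" ([k1, k2, p1, p2, k3] as OpenCV has them; the pictures are not rectified), "xyz" and "rotation" of the camera in the world. Camera axes: x right, y up, looking along -z (the intrinsics and any distortion apply to the point x, -y, -z); pixel columns grow to the right and rows downward; lengths in mm; the calibration is good to about 2 mm. A picture is of the moment at which its call begins. There is no depth.
- arm.job_done(): hands the job in, once; it reports no verdict.
Trained networks look in a picture, given as the dict that the camera call returned (one of the last four; its "shot" number tells which), for a name from the list of things; names that differ only in an ending like _2 or _b are one class to them, and where a whole thing is asked for, a point or a joint stands for the part that bears it (a point fixed in the world has none). Each returns a list of dicts, best first, with "conf" (0 to 1); they miss things now and then, are a little off and sometimes report something else, mostly with a low value. They report only what shows in the picture. A call takes as long as a camera call. They do not tell look-alikes from the thing itself.
- arm.look_for(name, picture): "centre" ([x, y, z] in mm, in world coordinates, good to about 4 mm: the middle of the surface that is visible of it).
The state is a dict: "clock": time; "joints": joint angles; "joint_vel": joint speeds; "joint_efforts": joint torques, N m; "position": TCP position; "ee_rot": TCP orientation; "contact_force": force on the tool from outside, world axes, zero at the start; "wrist_torque": the same for the moment, N m; "gripper_width": finger opening in mm.
Only numpy, scipy, OpenCV 4.12 (cv2) and the standard library are available. Lean on these libraries where they do the work, as an engineer would, in place of code of your own. Each camera call takes 0.05 s, during which the arm holds its last target.

## Task

Someone has left the wooden mallet lying in the sloping bottle cradle: first lift it out and lay it flat inside the open tool tray. Then take the long-necked bottle out of the crate and lower it into the cradle, neck uphill and foot down against the two stop posts; hold it until it rests there rather than letting it drop. Leave the other bottles and the jar where they are.

Things in the scene. Friction and masses are not known exactly. Their poses are not given: they have to be found in the camera images.
- crate: Low open pine crate, 240 (x) x 296 (y) x 75 mm high, walls and floor 8 mm; fixed, left or right of the robot. Origin: centre of underside. Three bottles lie in it along its x, necks to +x, at its y = -85, 0, 85, feet at x = -95, axes 50 mm above the bench, each on two V rests 12 mm thick at x = -65 and 0, up to 40 mm above the bench: grip between them.
- cradle: Foot of the wooden bottle cradle, a board 190 (x = -107 to 83) x 130 x 14 mm with short legs that carry the sloping bed. Origin: on its underside, below the bed. Fixed, on the other side of the robot from the crate.
- cradle_bed: Cradle's sloping board, 130 mm wide, x = -25 to 170. Its x runs uphill (30 degrees, away from the robot), z square out of its upper face (z = 0). Origin 42 mm above the bench. Two 90 degree V rests 12 mm thick at x = 30 and 95: vertex z = 10, tops z = 40, y = +-30. Two stop posts, x = -12 to 0, 18 mm wide at y = +-25 (gap 32), 62 mm tall.
- seat_foot (a point): Where the centre of the bottle's foot lies when it is fully home: in the bed's frame x = 0, y = 0, z = 49.6 mm.
- seat_neck (a point): Where the cork end of the bottle lies when it is fully home: in the bed's frame x = 195, y = 0, z = 49.6 mm.
- mallet: Wooden mallet, 0.15 kg, 186 mm long: handle 24 mm in diameter along its x from -97.5 to 64, head 50 mm in diameter and 70 mm long along its y, at x = 64. Origin on the handle's axis, the place to grip. Starts lying in the cradle's V rests and between the posts, head uphill, axis 27 mm off the board, origin at the bed's x = 62.5.
- mallet_head (a point): Centre of the mallet's head.
- mallet_tail (a point): Free end of the mallet's handle, on its axis.
- tray: Flat open steel tool tray, 242 (its x) x 122 (its y) x 30 mm high, walls 6 mm, floor 5 to 6 mm thick. Origin: centre of the underside, on the bench in front of the robot between crate and cradle. Fixed.
- bottle: The long-necked small wine bottle, 195 mm long with cork, body 56 mm in diameter over the first 112 mm from the foot, tapering to a 26 mm neck from 148 mm on. Origin: centre of the foot; +x runs along the axis to the neck. About 0.38 kg, centre of mass about 75 mm from the foot. Lies in any of the crate's three places.
- bottle_tip (a point): Cork end of the long-necked bottle, on its axis, 195 mm from the foot.
- flask1: Short-necked bottle, 140 mm long, body 56 mm in diameter, neck 36 mm; lies in the crate beside the long-necked one. Origin: centre of the foot, +x to the neck. Leave alone.
- flask2: The same as flask1, in another place of the crate. Leave alone.
- tall_bottle: Full-size wine bottle standing on the bench beyond the tray, 74 mm in diameter, 300 mm tall. Origin: centre of its underside. Leave alone.
- jar: Closed jar standing on the bench beyond the cradle's high end, 68 mm in diameter, 90 mm tall. Origin: centre of its underside. Leave alone.
Mind the look-alikes: they are no part of the job. Of the things like the mallet, leave any that is black, green or yellow; of the rest the larger one is meant.

How it is judged (in metres and radians):
On the way, in this order (a step that is already met when the one before it is completed fails the run):
1. the mallet lies released and still inside the tool tray (x of mallet_head in the frame of tray between -0.121 and 0.121 m and y of mallet_head in the frame of tray between -0.061 and 0.061 m and z of each of mallet_head, mallet_tail in the frame of tray below 0.042 m and x of mallet_tail in the frame of tray between -0.121 and 0.121 m and y of mallet_tail in the frame of tray between -0.061 and 0.061 m and linear speed of mallet below 0.03 m/s and contact force between the fingers and mallet below 0.3 N), for 0.2 s.
2. the long-necked bottle is in its seat in the cradle while the fingers still hold it (distance between bottle and seat_foot below 0.015 m and distance between bottle_tip and seat_neck below 0.02 m and contact force between the fingers and bottle above 0.5 N and contact force between bottle and cradle_bed above 0.3 N), for 0.1 s.
At the end, for the whole second after the job is handed in: Bottle at rest in the cradle, foot centre within 15 mm of seat_foot, cork end within 20 mm of seat_neck; mallet at rest, head centre and handle end inside the tray, under 42 mm above its underside; short-necked bottles within 25 mm, tall bottle and jar within 30 mm of their starts (x of mallet_head in the frame of tray between -0.121 and 0.121 m and y of mallet_head in the frame of tray between -0.061 and 0.061 m and z of each of mallet_head, mallet_tail in the frame of tray below 0.042 m and x of mallet_tail in the frame of tray between -0.121 and 0.121 m and y of mallet_tail in the frame of tray between -0.061 and 0.061 m and linear speed of each of mallet, bottle below 0.03 m/s and distance between bottle and seat_foot below 0.015 m and distance between bottle_tip and seat_neck below 0.02 m and distance of each of flask1, flask2 from where it was at the start of the episode below 0.025 m and distance of each of tall_bottle, jar from where it was at the start of the episode below 0.03 m); the robot touches nothing.
It fails at once if flask1 is moved more than 40 mm (distance of flask1 from where it was at the start of the episode above 0.04 m).
It fails at once if flask2 is moved more than 40 mm (distance of flask2 from where it was at the start of the episode above 0.04 m).
It fails at once if tall_bottle is moved more than 45 mm (distance of tall_bottle from where it was at the start of the episode above 0.045 m).
It fails at once if jar is moved more than 45 mm (distance of jar from where it was at the start of the episode above 0.045 m).
It also fails if it takes over 64 s, if anything falls off the work surface, if the arm or the gripper's body presses on something with over 40 N, if the wrist force passes 120 N, or if a joint passes its speed limit or range.

## Working session

There is one attempt and no reset: what is moved stays moved. The work goes in short steps, Python scripts to look and compute and a tool call to move; the robot and the scene stay as the last step left them, time stands still between calls to the robot, and variables do not carry over. Pictures are saved under pics/ and viewed, and the job is handed in when it is done.

Besides the shell and the picture viewer there is one more tool, called after "Request:" as name(argument=value, ...), one argument or row to a line, values as JSON. play_rows: Moves the arm, as the interface text tells. Shifts and turns lie within -1 to 1; 1 stands for 30 cm of shift or 30 degrees of turn. Its arguments: {"type":"object","properties":{"moves":{"type":"array"}},"required":["moves"]}

```bash
mkdir -p pics
cat > h.py <<'E'
import numpy as np, cv2
from bench import arm
def save(p,name): cv2.imwrite('pics/'+name, cv2.cvtColor(p['pixels'],cv2.COLOR_RGB2BGR))
def K(p):
    f=240/np.tan(np.radians(p['vfov'])/2); return np.array([[f,0,p['cx']],[0,f,p['cy']],[0,0,1.]])
def Rm(p):
    R=np.array(p['rotation'],float)
    if R.size==4:
        from scipy.spatial.transform import Rotation as Ro; R=Ro.from_quat(R).as_matrix()
    return R.reshape(3,3)
def ray(p,uv):
    q=cv2.undistortPoints(np.array([[uv]],float),K(p),np.array(p['dist'],float))[0,0]
    d=Rm(p)@np.array([q[0],-q[1],-1.]); return np.array(p['xyz'],float),d/np.linalg.norm(d)
def onz(p,uv,z):
    o,d=ray(p,uv); return o+d*(z-o[2])/d[2]
def proj(p,X):
    c=(np.atleast_2d(X)-np.array(p['xyz']))@Rm(p); c=c*[1,-1,-1]
    return cv2.projectPoints(c.reshape(-1,1,3),np.zeros(3),np.zeros(3),K(p),np.array(p['dist'],float))[0][:,0]
def tri(rays):
    A=0;b=0
    for o,d in rays:
        M=np.eye(3)-np.outer(d,d);A=A+M;b=b+M@o
    return np.linalg.solve(A,b)
E
python3 - <<'E'
from h import *
s=arm.read_state();print({k:np.round(v,3) for k,v in s.items()})
for n in ['side','top','wrist']:
    p=arm.get_image(n);save(p,n+'0.png');print(n,p['vfov'],p['cx'],p['cy'],p['dist'],p['xyz'],p['rotation'])
    for o in ['crate','cradle','cradle_bed','mallet','mallet_head','tray','bottle','bottle_tip','flask1','tall_bottle','jar']:
        for r in arm.look_for(o,p): print('  ',o,round(r['conf'],2),np.round(r['centre']),np.round(proj(p,r['centre'])[0]))
E
```

```text
{'clock': np.float64(0.0), 'joints': array([-0.887,  0.386,  0.007, -0.   , -1.194, -0.259]), 'joint_vel': array([-0.001,  0.   ,  0.001,  0.   , -0.001, -0.   ]), 'joint_efforts': array([-0.0000e+00, -3.9229e+01,  1.8840e+01,  4.1860e+00, -5.0000e-03,
       -0.0000e+00]), 'position': array([ 257.526, -569.243,  403.608]), 'ee_rot': array([-0.211,  0.978,  0.001, -0.   ]), 'contact_force': array([0.532, 0.577, 0.401]), 'wrist_torque': array([ 0.021,  0.063, -0.003]), 'gripper_width': np.float64(85.428)}
side 44.9615610826607 318.62982640162596 238.0979725524313 [-0.0364368  0.         0.         0.         0.       ] [-215.82852983  771.87219918  956.56318568] [-0.17498418  0.39313274  0.83184516 -0.35051507]
   crate 0.59 [ 529. -251.   40.] [407. 210.]
   cradle 0.67 [518. 316.  63.] [240. 316.]
   cradle_bed 0.97 [540. 311.  79.] [234. 304.]
   cradle_bed 0.45 [ 499. -177.   67.] [398. 218.]
   mallet 0.92 [555. 292. 127.] [235. 280.]
   mallet 0.67 [626. 498.  27.] [141. 346.]
   mallet 0.64 [510.   6.   3.] [345. 269.]
   mallet 0.61 [181. 320.  38.] [355. 424.]
   mallet 0.61 
[... 1747 characters left out ...]
77.] [428. 252.]
   flask1 0.94 [ 489. -269.   77.] [427. 251.]
   flask1 0.71 [ 479. -360.   71.] [459. 255.]
   tall_bottle 0.97 [731.  22. 192.] [326. 153.]
   jar 0.96 [672. 245.  91.] [245. 182.]
wrist 67.908545382684 319.4971988071651 237.03111966852143 [-0.07111129  0.          0.          0.          0.        ] [ 185.56013142 -601.81141981  374.50583862] [-0.08338649 -0.12890037  0.83054341  0.53537747]
   crate 0.59 [ 396. -415.   39.] [393. 372.]
   bottle 0.61 [ 449. -214.   63.] [516. 467.]
   bottle_tip 0.86 [ 451. -218.   60.] [511. 465.]
   flask1 0.63 [ 423. -263.   71.] [499. 449.]
   flask1 0.59 [ 426. -383.   54.] [407. 409.]
   flask1 0.16 [ 448. -216.   60.] [514. 464.]
```

View pics/side0.png

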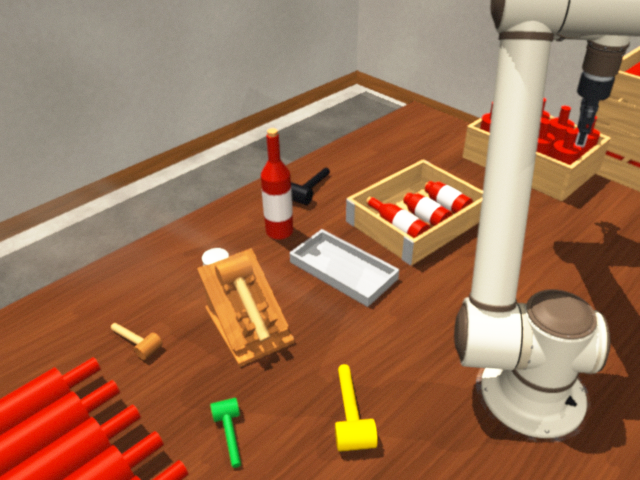

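View pics/top0.png

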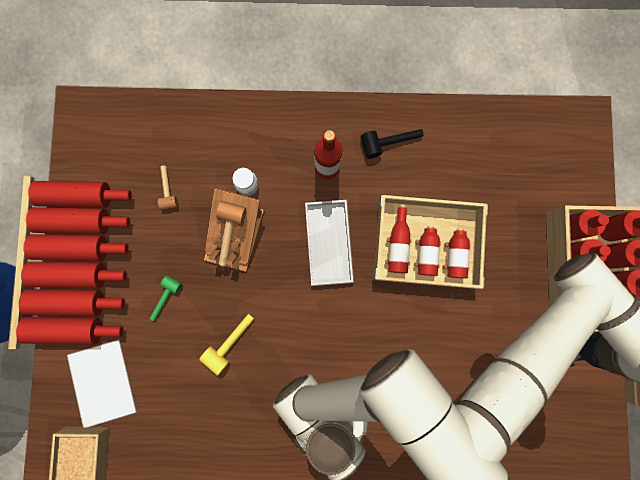

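View pics/wrist0.png

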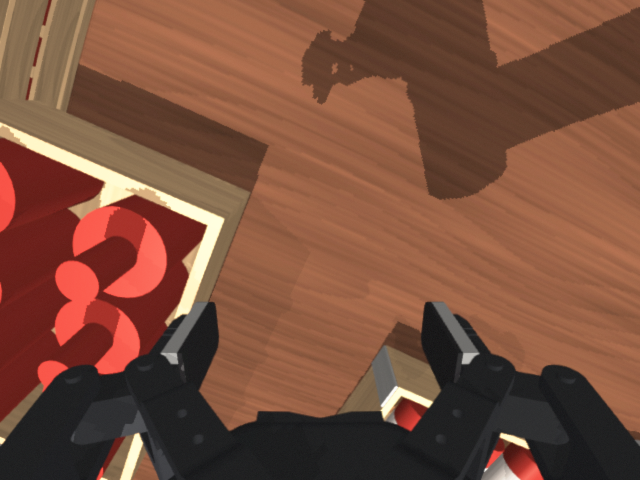

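The mallet candidates in the top view are:
- black (375,143)
- green (170,285)
- yellow (215,358)
- small wooden one lying on the bench (166,200)
- larger wooden one in the cradle (228,218)

Black, green and yellow are ruled out by colour. The wooden one in the cradle is larger than the one on the bench, so it is the one meant. I'll confirm that in crops and measure there.

Run:
```python
import cv2
t=cv2.imread('pics/top0.png');s=cv2.imread('pics/side0.png')
def crop(im,x,y,w,h,k,n): cv2.imwrite('pics/'+n,cv2.resize(im[y:y+h,x:x+w],None,fx=k,fy=k,interpolation=cv2.INTER_CUBIC))
crop(t,140,150,140,140,5,'ct.png'); crop(s,100,230,200,140,4,'cs.png')
crop(t,300,185,200,115,4,'kt.png'); crop(s,285,155,205,150,4-.1,'ks.png')
```

```text
(no output)
```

View pics/ct.png

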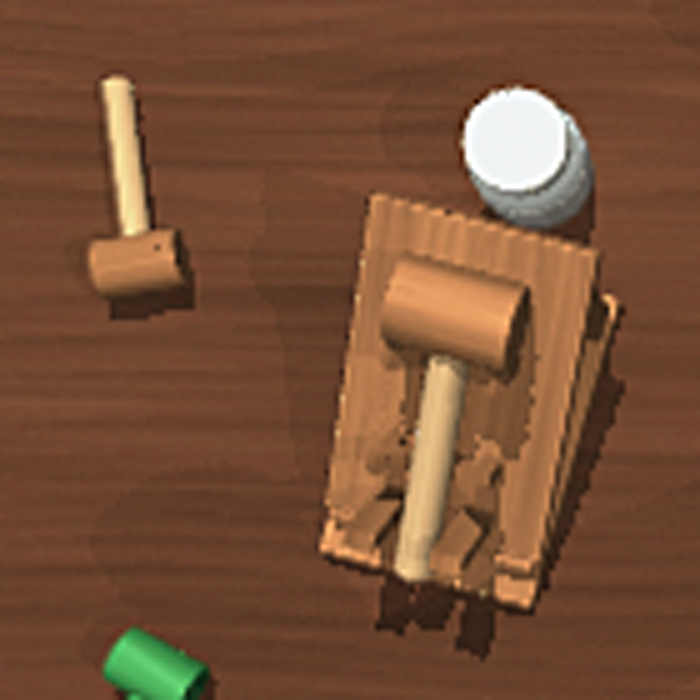

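View pics/cs.png

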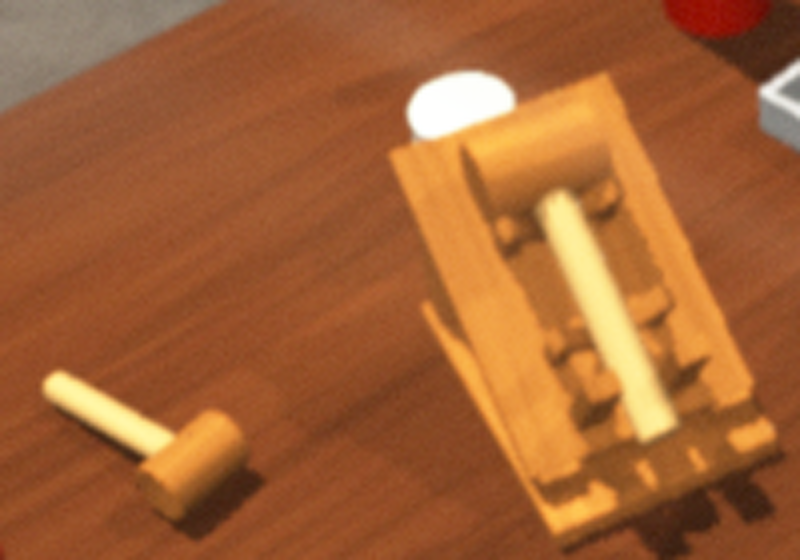

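View pics/kt.png

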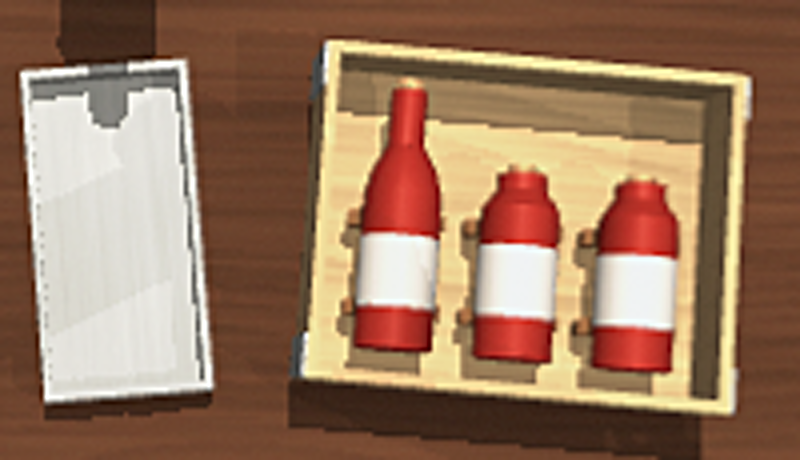

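View pics/ks.png

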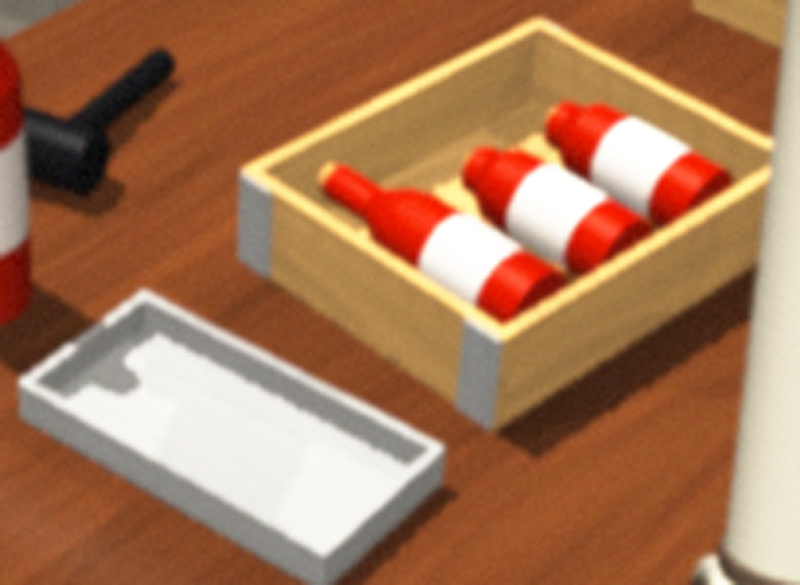

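The crops confirm it. The wooden mallet with the longer handle and bigger head lies in the cradle at top (228,218). The small one at (166,200) is a look-alike. Next I fit poses from clicked corners in both views.

```bash
cat > fit.py <<'E'
from h import *
from scipy.optimize import least_squares
import pickle
T=arm.get_image('top');S=arm.get_image('side')
pickle.dump((T,S),open('ts.pkl','wb'))
ct=lambda u,v:(T,(140+(u+.5)/5-.5,150+(v+.5)/5-.5))
cs=lambda u,v:(S,(100+(u+.5)/4-.5,230+(v+.5)/4-.5))
kt=lambda u,v:(T,(300+(u+.5)/4-.5,185+(v+.5)/4-.5))
ks=lambda u,v:(S,(285+(u+.5)/3.9-.5,155+(v+.5)/3.9-.5))
c,s=np.cos(np.pi/6),np.sin(np.pi/6)
B=lambda x,y,z:(c*x-s*z,y,42+s*x+c*z)
def fit(pts,x0):
    def f(q,w=True):
        r=[]
        for X,(p,uv) in pts:
            a=q[2];X=np.array([q[0]+np.cos(a)*X[0]-np.sin(a)*X[1],q[1]+np.sin(a)*X[0]+np.cos(a)*X[1],X[2]+q[3]])
            r+=list(proj(p,X)[0]-uv)
        return np.array(r)
    for free in (0,1):
        g=(lambda q:f(np.r_[q,0])) if not free else f
        o=least_squares(g,x0+[0]*free,x_scale=[10,10,.1]+[10]*free)
        print(np.round(o.x,3),'deg',np.degrees(o.x[2]).round(2)); 
    print(np.round(g(o.x).reshape(-1,2),1).tolist())
print('bed');fit([(B(170,65,0),ct(375,198)),(B(170,-65,0),ct(598,252)),(B(170,65,0),cs(390,155)),(B(170,-65,0),cs(605,75)),
 (B(-25,65,0),cs(537,470)),(B(-25,-65,0),cs(752,385)),(B(-25,65,0),ct(330,515)),(B(-25,-65,0),ct(540,562))],[480,280,-.1])
print('tray');h=30
fit([((121,61,h),kt(22,72)),((121,-61,h),kt(187,60)),((-121,61,h),kt(45,402)),((-121,-61,h),kt(212,388)),
 ((121,61,h),ks(22,380)),((121,-61,h),ks(145,292)),((-121,61,h),ks(325,557)),((-121,-61,h),ks(442,452))],[510,6,0.])
print('crate');h=75
fit([((120,148,h),kt(328,42)),((120,-148,h),kt(749,77)),((-120,148,h),kt(300,380)),((-120,-148,h),kt(732,413)),
 ((120,148,h),ks(243,172)),((120,-148,h),ks(540,18)),((-120,148,h),ks(500,338))],[510,-260,0.])
print('bottle tip tri',tri([ray(*kt(412,84)),ray(*ks(327,177))]))
print('mallet tail tri',tri([ray(*ct(415,560)),ray(*cs(660,420))]))
print('headfoot',tri([ray(*ct(447,355)),ray(*cs(560,200))]))
E
python3 fit.py
```

```text
bed
[ 4.86115e+02  2.97614e+02 -2.34000e-01] deg -13.41
[ 4.87208e+02  2.97148e+02 -2.34000e-01 -2.49300e+00] deg -13.4
[[-1.0, -0.7], [0.3, 0.2], [-0.4, -0.5], [0.4, -0.8], [-0.2, 2.5], [1.4, -0.6], [-0.5, -1.5], [0.7, 0.2]]
tray
[5.13648e+02 7.72700e+00 8.60000e-02] deg 4.9
[ 5.14745e+02  6.67300e+00  8.60000e-02 -3.11200e+00] deg 4.94
[[0.0, -0.2], [0.1, -0.0], [-0.2, -0.3], [0.1, 0.3], [-0.6, 0.7], [0.2, -0.1], [-0.4, 0.2], [0.9, -0.6]]
crate
[ 5.16715e+02 -2.80485e+02 -7.10000e-02] deg -4.05
[ 5.16927e+02 -2.80807e+02 -7.10000e-02 -7.51000e-01] deg -4.06
[[0.4, -0.4], [-0.8, -0.0], [1.0, -0.6], [-1.0, 0.6], [-0.2, -0.7], [-0.3, 0.1], [1.0, 0.3]]
bottle tip tri [ 622.87673722 -204.03061739   48.38401046]
mallet tail tri [449.21060849 307.47548561  53.22299535]
headfoot [557.20475926 280.80729794 118.85545239]
```

Request:
play_rows(
  moves=[
    [[0.27,0.94,0.1],-1.0,-1],
    [[0.27,0.94,0.1],-1.0,-1],
    [[0.27,0.94,0.1],-1.0,-1],
    [[0.27,0.94,0.1],-1.0,-1],
    [[0.27,0.94,0.1],-1.0,-1],
    [[0.27,0.94,0.1],-1.0,-1],
  ],
)

```text
clock: 2.65
position: [339.0, -285.0, 435.8]
ee_rot: [0.047, 0.999, -0.0, 0.001]
contact_force: [-0.2, 0.7, 0.1]
gripper_width: 85.0
```

Request:
play_rows(
  moves=[
    [[0.27,0.94,0],-0.26,-1],
    [[0.27,0.94,0],-0.26,-1],
    [[0.27,0.94,0],-0.26,-1],
    [[0.27,0.94,0],-0.26,-1],
    [[0.27,0.94,0],-0.26,-1],
    [[0.27,0.94,0],-0.26,-1],
  ],
)

```text
clock: 3.4
position: [421.1, -1.2, 435.7]
ee_rot: [0.113, 0.994, -0.0, 0.001]
contact_force: [-1.3, 0.4, -0.4]
gripper_width: 85.3
```

Request:
play_rows(
  moves=[
    [[0.27,0.94,0],0,-1],
    [[0.27,0.94,0],0,-1],
    [[0.27,0.94,0],0,-1],
    [[0.27,0.94,0],0,-1],
    [[0.27,0.94,0],0,-1],
    [[0.27,0.94,0],0,-1],
  ],
)

```text
clock: 4.15
position: [503.6, 282.1, 434.2]
ee_rot: [0.112, 0.994, -0.001, 0.001]
contact_force: [-0.2, -0.2, -0.1]
gripper_width: 85.6
```

Run:
```python
from h import *
import pickle
p=arm.get_image('wrist');save(p,'w1.png');pickle.dump(p,open('w1.pkl','wb'))
print(p['xyz'],Rm(p)[:,2])
```

```text
[426.62003258 299.13594172 403.81400002] [-0.29706832  0.0710281   0.95221081]
```

View pics/w1.png

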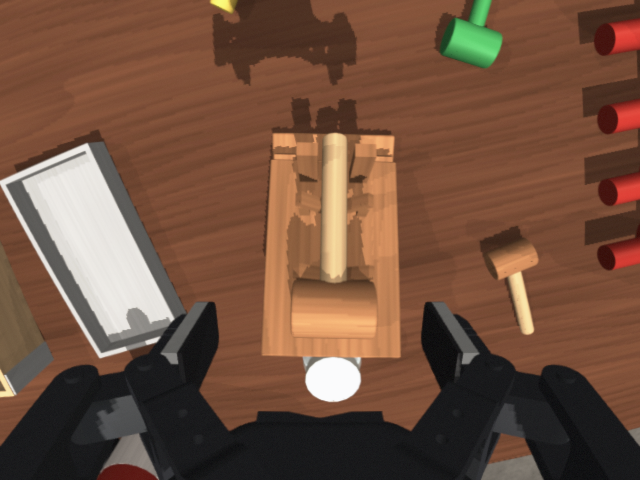

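The wrist picture shows the mallet in the cradle, handle end at (335,135) and head at (335,308). The bed's upper corners are at (263,356) and (400,357), and the tray is at (95,250). I'll refit the bed with this third view.

```bash
python3 - <<'E'
import re
src=open('fit.py').read().split("print('bed')")[0].replace("T=arm.get_image('top');S=arm.get_image('side')","").replace("pickle.dump((T,S),open('ts.pkl','wb'))","T,S=pickle.load(open('ts.pkl','rb'));W=pickle.load(open('w1.pkl','rb'))")
open('fitlib.py','w').write(src)
E
python3 - <<'E'
from fitlib import *
w=lambda u,v:(W,(u,v))
P=[(B(170,65,0),ct(375,198)),(B(170,-65,0),ct(598,252)),(B(170,65,0),cs(390,155)),(B(170,-65,0),cs(605,75)),(B(-25,-65,0),cs(752,385))]
# wrist: image right = +y
Wp=[(B(170,65,0),w(400,357)),(B(170,-65,0),w(263,356)),(B(-25,65,0),w(397,160)),(B(-25,-65,0),w(271,160))]
fit(P,[486,297,-.23]);fit(Wp,[486,297,-.23]);fit(P+Wp,[486,297,-.23])
h=30
fit([((121,61,h),kt(22,72)),((121,-61,h),kt(187,60)),((-121,61,h),kt(45,402)),((-121,-61,h),kt(212,388)),
 ((121,61,h),ks(22,380)),((121,-61,h),ks(145,292)),((-121,61,h),ks(325,557)),((-121,-61,h),ks(442,452)),((-121,61,h),w(92,143)),((-121,-61,h),w(2,184)),((121,-61,h),w(102,356))],[510,6,0.])
print('tail top',tri([ray(*ct(418,560)),ray(*cs(655,418)),ray(*w(335,134))]))
print('handle/head',tri([ray(*ct(447,358)),ray(*cs(560,195)),ray(*w(335,282))]))
print('jar', np.round(tri([ray(*ct(515,140)),ray(*cs(461,103)),ray(*w(334,379))])))
im=W['pixels'].copy()
for q,col in (((487,297.5,-.234),(255,0,0)),):
  a=q[2]
  for X in [(-97.5+62.5,0,27),(62.5,0,27),(126.5,0,27),(126.5,35,27),(126.5,-35,27)]:
    x=B(*X);x=(q[0]+np.cos(a)*x[0]-np.sin(a)*x[1],q[1]+np.sin(a)*x[0]+np.cos(a)*x[1],x[2]);u=proj(W,x)[0];print(np.round(x,1),u.round(1))
    cv2.circle(im,(int(u[0]),int(u[1])),3,(0,0,255),-1)
cv2.imwrite('pics/w1o.png',cv2.resize(im[100:400,200:450,::-1],None,fx=2,fy=2))
E
```

```text
[ 4.85949e+02  3.00104e+02 -2.47000e-01] deg -14.16
[ 4.88441e+02  2.98052e+02 -2.40000e-01 -5.11800e+00] deg -13.77
[[-0.7, -1.0], [0.4, 0.2], [-0.5, 0.0], [0.4, -0.0], [0.8, 0.3]]
[ 4.85869e+02  2.98924e+02 -2.40000e-01] deg -13.72
[ 4.86412e+02  2.98848e+02 -2.39000e-01 -1.44400e+00] deg -13.72
[[1.9, 0.1], [-0.9, -0.7], [-1.1, 1.4], [0.0, -0.7]]
[ 4.85865e+02  2.99044e+02 -2.40000e-01] deg -13.77
[ 4.86766e+02  2.98835e+02 -2.40000e-01 -2.29300e+00] deg -13.75
[[-1.3, -0.6], [-0.0, 0.6], [-0.6, -0.4], [0.4, -0.5], [1.0, 0.0], [1.7, -0.1], [-0.7, -1.0], [-1.3, 1.7], [0.2, -0.4]]
[5.149e+02 9.240e+00 9.100e-02] deg 5.21
[ 5.15446e+02  6.70800e+00  9.30000e-02 -4.23200e+00] deg 5.33
[[-0.2, -0.2], [-0.2, -0.3], [0.1, -0.4], [0.4, -0.1], [-0.9, 1.2], [-0.3, 0.2], [-0.2, 0.3], [0.7, -0.7], [-1.2, 1.3], [0.9, -2.2], [-0.2, 0.7]]
tail top [445.27590853 308.76389428  57.99037929]
handle/head [555.8167827  281.11125598 123.4865835 ]
jar [685. 254.  90.]
[444.4 307.7  47.9] [333.4 140. ]
[526.5 288.1  96.6] [333.3 238.4]
[580.4 275.2 128.6] [333.1 310.3]
[588.5 309.3 128.6] [373.2 310.6]
[572.3 241.2 128.6] [292.9 309.9]
```

View pics/w1o.png

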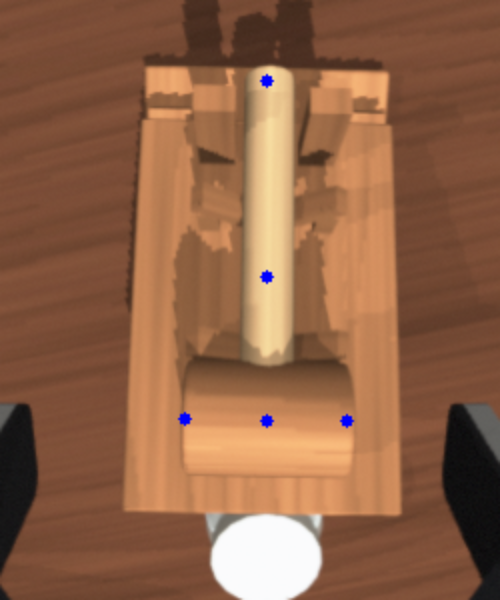

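Bed pose: about (486.5, 298.7), yaw -13.7°. Mallet grip: about (517.6, 291, 92). The tray is at (515, 8), yaw 5.2°. I'll go down onto the handle, a little below its centre so the gripper body clears the head.

Request:
play_rows(
  moves=[
    [[0.047,0.03,-0.2],-0.03,-1],
    [[0.047,0.03,-0.4],-0.03,-1],
    [[0.047,0.03,-0.5],-0.03,-1],
    [[0.047,0.03,-0.56],-0.03,-1],
    [[0.047,0.03,-0.607],-0.03,-1],
    [[0.047,0.03,-0.607],-0.03,-1],
  ],
)

```text
clock: 4.95
position: [517.3, 288.4, 251.8]
ee_rot: [0.121, 0.993, -0.002, -0.0]
contact_force: [-0.0, 0.5, 0.3]
gripper_width: 85.2
```

Run:
```python
from h import *
p=arm.get_image('wrist');save(p,'w2.png')
```

```text
(no output)
```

View pics/w2.png

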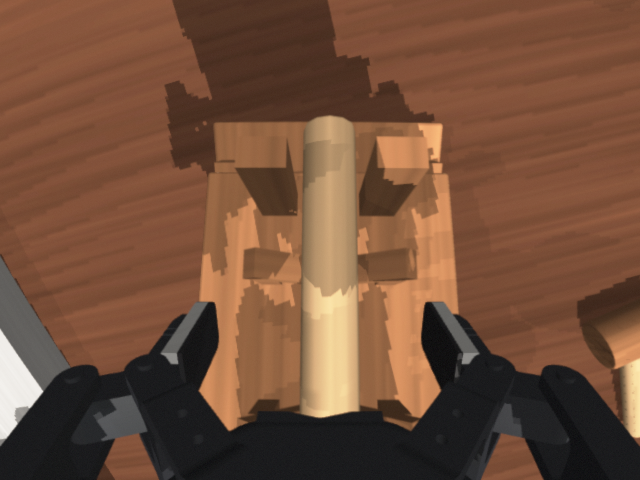

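The handle sits at u≈330 and the middle of the fingers at u≈320, so I shift about 4 mm in +y, then close.

Request:
play_rows(
  moves=[
    [[0,0.014,0],0,-1],
    [[0,0.014,0],0,1],
    [[0,0.014,0],0,1],
    [[0,0.014,0],0,1],
    [[0,0.014,0],0,1],
    [[0,0.014,0],0,1],
    [[0,0.014,0],0,1],
    [[0,0.014,0],0,1],
    [[0,0.014,0],0,1],
  ],
)

```text
clock: 6.12
position: [517.2, 292.5, 253.0]
ee_rot: [0.121, 0.993, -0.002, 0.0]
contact_force: [-3.2, -2.8, 6.6]
gripper_width: 22.0
```

Request:
play_rows(
  moves=[
    [[0,0,0.1],0,1],
    [[0,0,0.2],0,1],
    [[0,0,0.3],0,1],
    [[0,0,0.4],0,1],
    [[0,0,0.5],0,1],
    [[0,0,0.5],0,1],
  ],
)

```text
clock: 6.88
position: [517.6, 293.1, 405.0]
ee_rot: [0.121, 0.993, 0.0, 0.002]
contact_force: [0.8, 1.0, -1.9]
gripper_width: 22.3
```

Run:
```python
from h import *
p=arm.get_image('wrist');q=arm.get_image('side');im=np.vstack([p['pixels'],q['pixels']])
cv2.imwrite('pics/w3.png',cv2.resize(np.hstack([p['pixels'],q['pixels']])[:,:,::-1],(800,300)))
cv2.imwrite('pics/s3.png',cv2.resize(q['pixels'][150:390,100:420,::-1],None,fx=2.5,fy=2.5))
```

```text
(no output)
```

View pics/w3.png

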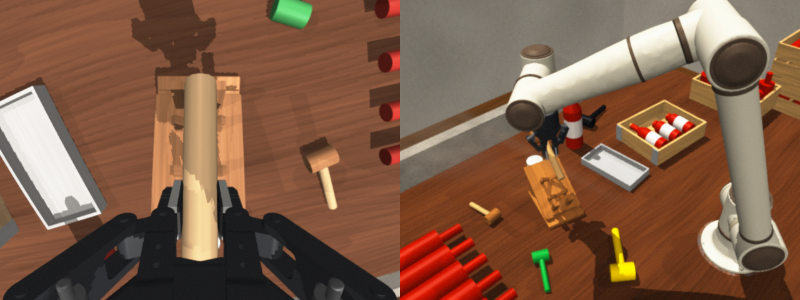

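View pics/s3.png

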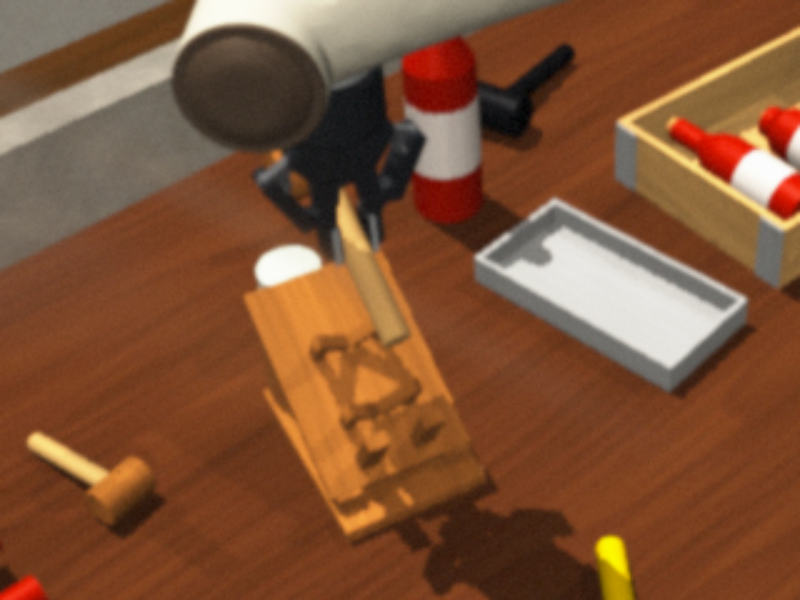

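Request:
play_rows(
  moves=[
    [[-0.03,-0.2,0],0.2,1],
    [[-0.03,-0.4,0],0.4,1],
    [[-0.03,-0.6,0],0.63,1],
    [[-0.03,-0.8,0],0.63,1],
    [[-0.03,-0.952,0],0.63,1],
    [[-0.03,-0.952,0],0.63,1],
    [[-0.03,-0.952,-0.2],0.63,1],
    [[-0.03,-0.952,-0.35],0.63,1],
    [[-0.03,-0.952,-0.35],0.63,1],
  ],
)

```text
clock: 8.1
position: [506.4, 7.2, 292.4]
ee_rot: [-0.043, 0.999, -0.004, -0.006]
contact_force: [0.6, -0.3, -1.1]
gripper_width: 22.1
```

Run:
```python
from h import *
p=arm.get_image('wrist');q=arm.get_image('side')
save(p,'w4.png')
cv2.imwrite('pics/s4.png',cv2.resize(q['pixels'][150:390,150:470,::-1],None,fx=2.5,fy=2.5))
import pickle;pickle.dump((p,q),open('ws4.pkl','wb'))
```

```text
(no output)
```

View pics/w4.png

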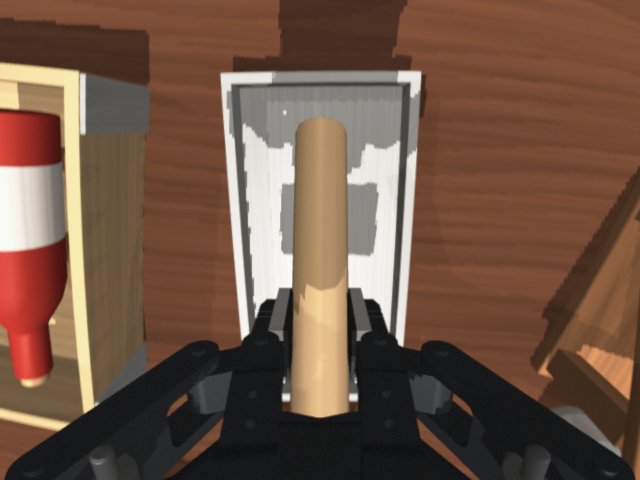

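View pics/s4.png

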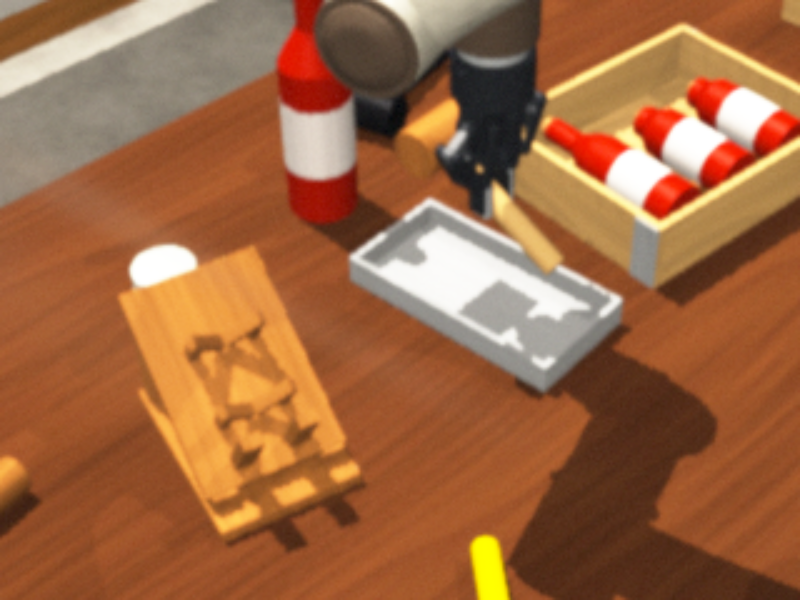

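The mallet (handle end at (320,125)) lines up with the tray, which spans (222..420, 75..). I lower it, let the tail end meet the floor and tilt the mallet flat.

Request:
play_rows(
  moves=[
    [[0,0,-0.12],0,1],
    [[0,0,-0.22],0,1],
    [[0,0,-0.25],0,1],
    [[0,0,-0.27],0,1],
    [[0,0,-0.285],0,1],
    [[0,0,-0.3],0,1],
    [[0,0,-0.3],0,1],
  ],
)

```text
clock: 9.07
position: [510.9, 8.5, 209.5]
ee_rot: [-0.045, 0.999, -0.002, 0.004]
contact_force: [3.7, 1.1, 4.8]
gripper_width: 22.0
```

Run:
```python
from h import *
p=arm.get_image('wrist');q=arm.get_image('side')
cv2.imwrite('pics/s5.png',cv2.resize(q['pixels'][150:350,230:430,::-1],None,fx=3,fy=3))
```

```text
(no output)
```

View pics/s5.png

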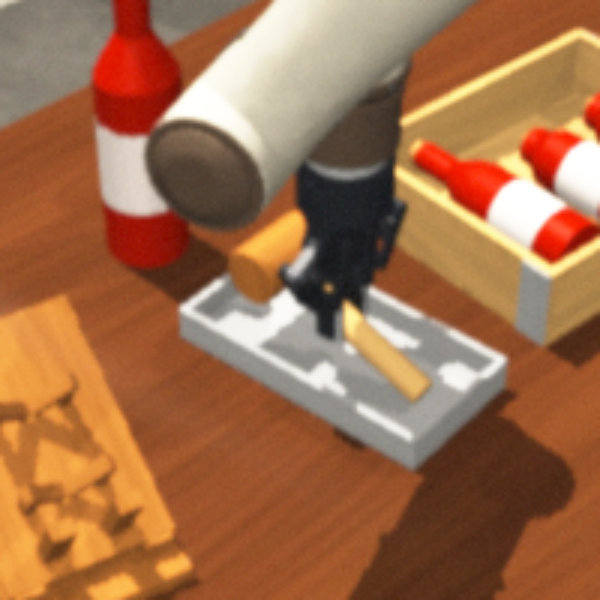

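Request:
play_rows(
  moves=[
    [[0,0,-0.03],0,1],
    [[0,0,-0.05],0,1],
    [[0,0,-0.07],0,1],
    [[0,0,-0.075],0,1],
    [[0,0,-0.075],0,1],
  ],
)

```text
clock: 9.8
position: [510.1, 8.2, 186.3]
ee_rot: [-0.045, 0.999, -0.002, 0.003]
contact_force: [2.2, -0.1, 2.5]
gripper_width: 21.9
```

Run:
```python
from h import *
p=arm.get_image('wrist');q=arm.get_image('side')
cv2.imwrite('pics/s6.png',cv2.resize(q['pixels'][150:350,230:430,::-1],None,fx=3,fy=3));save(p,'w6.png')
```

```text
(no output)
```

View pics/s6.png

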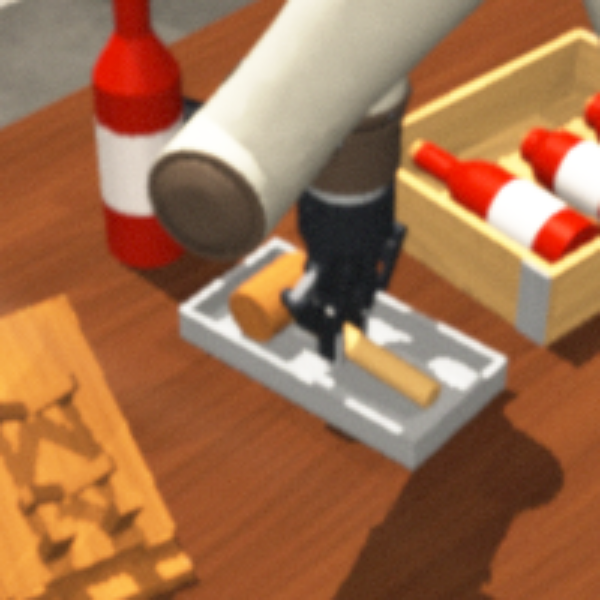

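The mallet is inside the tray and almost flat. I release with the jaws half open and rise.

Request:
play_rows(
  moves=[
    [[0,0,0],0,0],
    [[0,0,0],0,0],
    [[0,0,0],0,0],
    [[0,0,0],0,0],
    [[0,0,0.15],0,0],
    [[0,0,0.3],0,0],
    [[0,0,0.5],0,0],
    [[0,0,0.7],0,0],
    [[0,0,0.8],0,0],
    [[0,0,0.8],0,0],
  ],
)

```text
clock: 11.15
position: [510.1, 8.2, 429.4]
ee_rot: [-0.045, 0.999, -0.001, 0.006]
contact_force: [-0.6, 0.5, -0.7]
gripper_width: 42.8
```

Run:
```python
from h import *
p=arm.get_image('wrist');q=arm.get_image('side')
cv2.imwrite('pics/s7.png',np.hstack([cv2.resize(q['pixels'][150:350,230:430,::-1],(400,400)),cv2.resize(p['pixels'][:,:,::-1],(400,300))[np.r_[0:300,[0]*100]]]))
save(p,'w7.png')
import pickle;pickle.dump(p,open('w7.pkl','wb'))
for n in ['mallet','mallet_head','mallet_tail','tray']:
  for c in (p,q):
    for r in arm.look_for(n,c)[:3]:print(n,round(r['conf'],2),np.round(r['centre']))
```

```text
mallet 0.86 [ 822. -124.   44.]
mallet 0.67 [555.   5.  39.]
mallet 0.62 [298. 235.  20.]
mallet 0.91 [554.  12.  38.]
mallet 0.91 [178. 322.  36.]
mallet 0.91 [361. 482.  26.]
mallet_head 0.87 [300. 231.  20.]
mallet_head 0.74 [547.  12.  36.]
mallet_head 0.67 [ 826. -128.   44.]
mallet_head 0.97 [554.  14.  35.]
mallet_head 0.95 [ 804. -118.   30.]
mallet_head 0.85 [624. 497.  25.]
mallet_tail 0.88 [297. 229.  17.]
mallet_tail 0.68 [549.   6.  36.]
mallet_tail 0.53 [ 824. -122.   46.]
mallet_tail 0.78 [624. 497.  26.]
mallet_tail 0.68 [ 807. -118.   32.]
mallet_tail 0.61 [552.  16.  31.]
tray 0.82 [488.   5.  10.]
tray 0.57 [489.  19.  10.]
```

View pics/s7.png

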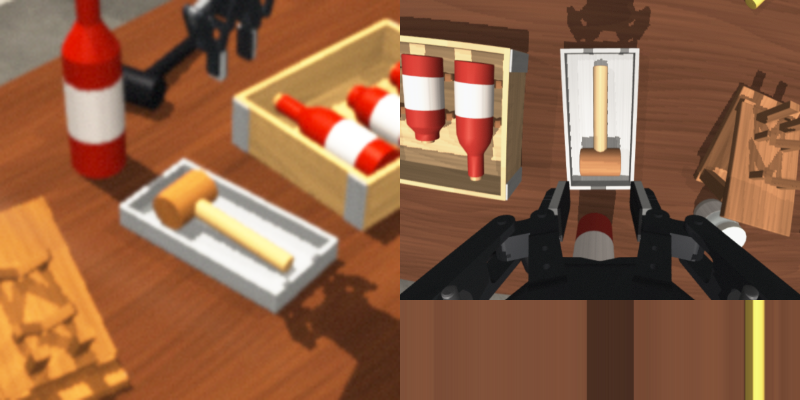

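The side view shows the mallet lying flat in the tray. Next is the bottle, using the crate fit: grip about 66 mm from its foot, near (494, -194).

Request:
play_rows(
  moves=[
    [[-0.02,-0.2,0],-0.307,-0.57],
    [[-0.03,-0.4,-0.1],-0.307,-0.57],
    [[-0.054,-0.6,-0.2],-0.307,-0.57],
    [[-0.054,-0.673,-0.28],-0.307,-0.57],
    [[-0.054,-0.673,-0.28],-0.307,-0.57],
    [[-0.054,-0.673,-0.28],-0.307,-0.57],
  ],
)

```text
clock: 12.4
position: [494.4, -193.5, 342.4]
ee_rot: [0.036, 0.999, -0.003, 0.002]
contact_force: [0.7, 0.4, -0.1]
gripper_width: 66.9
```

Run:
```python
from fitlib import *
p=arm.get_image('wrist');save(p,'w8.png');pickle.dump(p,open('w8.pkl','wb'))
for uv in [(392,345),(397,268),(411,84)]: print(np.round(onz(*kt(*uv),50),1))
for r in arm.look_for('bottle',p):print(r['conf'],r['centre'])
a=-.0707
for x in (0,66,112,195):
  print(x,proj(p,[428+x*np.cos(a),-189.1+x*np.sin(a),50])[0].round(1))
print(proj(p,[494,-194,50]))
```

```text
[ 432.6 -190.3   50. ]
[ 487.7 -193.9   50. ]
[ 621.3 -204.    50. ]
0.98 [490.9, -194.8, 75.5]
0 [322.  140.2]
66 [321.8 228.9]
112 [321.7 283.5]
195 [321.5 368.4]
[[321.49393916 229.10116799]]
```

View pics/w8.png

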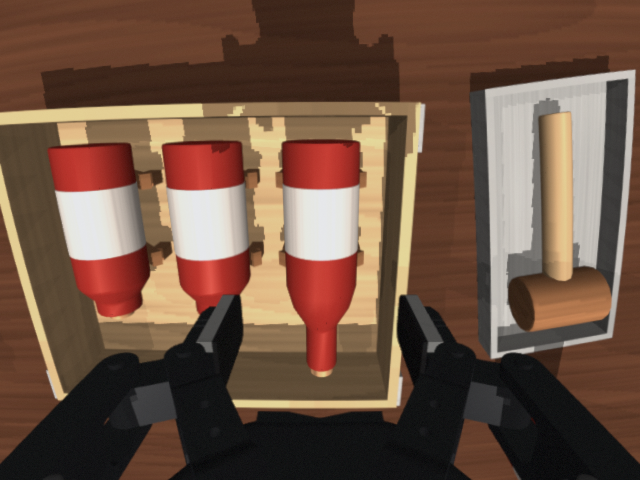

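The bottle lies at u≈321 with its foot at v≈141 and tip at (321,373). It is centred between the fingers and agrees with the crate fit. I descend and grip.

Request:
play_rows(
  moves=[
    [[0,0,-0.15],0,-0.57],
    [[0,0,-0.28],0,-0.57],
    [[0,0,-0.36],0,-0.57],
    [[0,0,-0.41],0,-0.57],
    [[0,0,-0.445],0,-0.57],
    [[0,0,-0.445],0,-0.57],
  ],
)

```text
clock: 13.25
position: [494.7, -192.6, 209.6]
ee_rot: [0.035, 0.999, -0.003, 0.003]
contact_force: [0.8, -0.1, -0.2]
gripper_width: 66.9
```

Run:
```python
from h import *
p=arm.get_image('wrist');save(p,'w9.png')
```

```text
(no output)
```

View pics/w9.png

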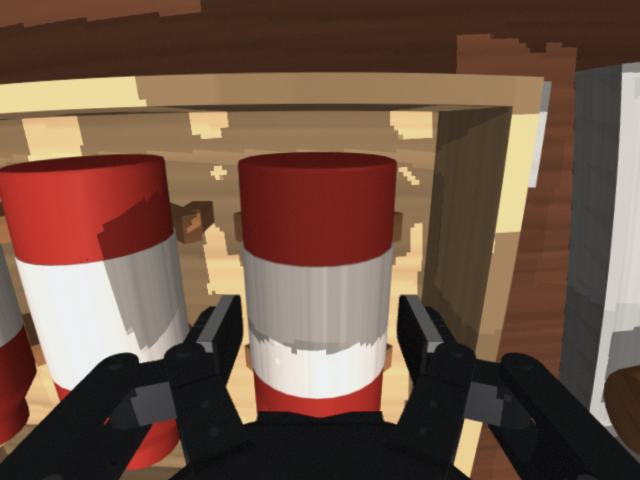

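Request:
play_rows(
  moves=[
    [[0,-0.002,0],0,1],
    [[0,-0.002,0],0,1],
    [[0,-0.002,0],0,1],
    [[0,-0.002,0],0,1],
    [[0,-0.002,0],0,1],
    [[0,-0.002,0],0,1],
  ],
)

```text
clock: 14.05
position: [495.1, -193.5, 211.4]
ee_rot: [0.035, 0.999, -0.003, 0.004]
contact_force: [-3.0, 0.5, 6.7]
gripper_width: 54.0
```

Request:
play_rows(
  moves=[
    [[0,0,0.1],0,1],
    [[0,0,0.2],0,1],
    [[0,0,0.35],0,1],
    [[0,0,0.5],0,1],
    [[0,0,0.6],0,1],
    [[0,0,0.6],0,1],
  ],
)

```text
clock: 14.8
position: [495.1, -193.5, 393.0]
ee_rot: [0.035, 0.999, -0.003, 0.007]
contact_force: [0.8, 0.1, -4.5]
gripper_width: 53.8
```

Run:
```python
from h import *
p=arm.get_image('wrist');q=arm.get_image('side')
cv2.imwrite('pics/s10.png',np.hstack([cv2.resize(q['pixels'][100:300,250:450,::-1],(400,400)),np.vstack([cv2.resize(p['pixels'][:,:,::-1],(400,300)),np.zeros((100,400,3),np.uint8)])]))
```

```text
(no output)
```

View pics/s10.png

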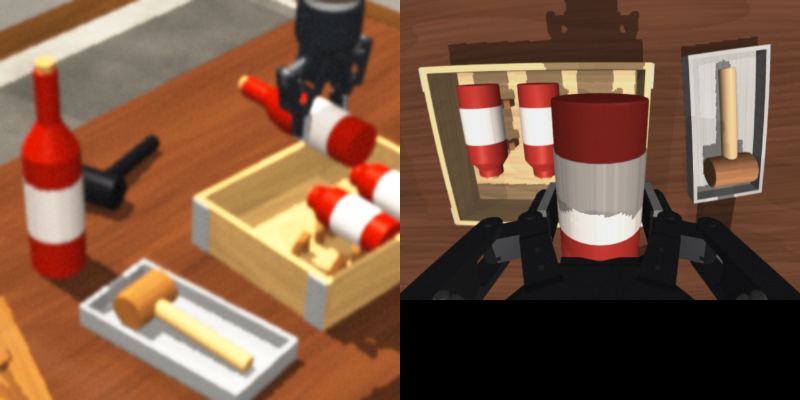

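The bottle is held level. I carry it over to the cradle, keeping x low past the tall bottle.

Request:
play_rows(
  moves=[
    [[0,0.18,0],0,1],
    [[0,0.36,0],0,1],
    [[0,0.54,0],0,1],
    [[0,0.72,0],0,1],
    [[0,0.88,0],-0.1,1],
    [[0,0.97,0],-0.32,1],
    [[0,0.97,0],-0.32,1],
  ],
)

```text
clock: 15.78
position: [493.8, 99.3, 386.7]
ee_rot: [0.117, 0.993, -0.003, 0.0]
contact_force: [0.2, -1.2, -4.8]
gripper_width: 53.8
```

Request:
play_rows(
  moves=[
    [[0.04,0.18,0],0,1],
    [[0.09,0.36,0],0,1],
    [[0.097,0.54,-0.05],0,1],
    [[0.097,0.645,-0.11],0,1],
    [[0.097,0.645,-0.11],0,1],
    [[0.097,0.645,-0.11],0,1],
  ],
)

```text
clock: 16.52
position: [523.0, 291.9, 352.2]
ee_rot: [0.117, 0.993, -0.005, -0.001]
contact_force: [0.4, -0.5, -4.3]
gripper_width: 53.6
```

Run:
```python
from h import *
import pickle
p=arm.get_image('wrist');q=arm.get_image('side');pickle.dump((p,q),open('w11.pkl','wb'))
cv2.imwrite('pics/s11.png',np.hstack([cv2.resize(q['pixels'][180:380,130:330,::-1],(400,400)),np.vstack([cv2.resize(p['pixels'][:,:,::-1],(400,300)),np.zeros((100,400,3),np.uint8)])]))
```

```text
(no output)
```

View pics/s11.png

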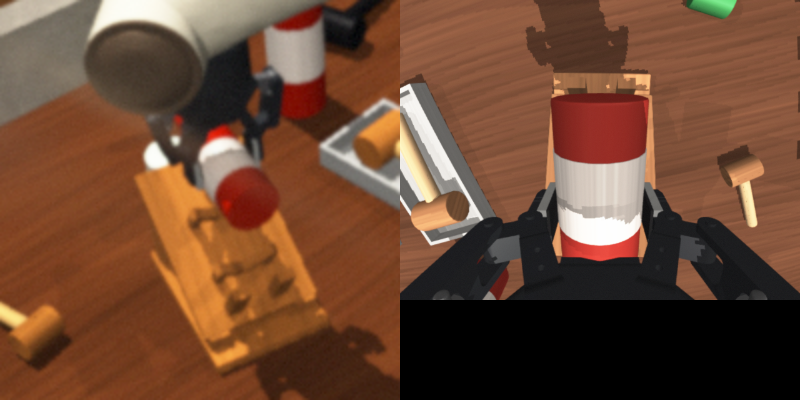

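Bottle and cradle are centred on each other (u≈600 against 601 in the pane). I lower in stages.

Request:
play_rows(
  moves=[
    [[0,0.001,-0.08],0,1],
    [[0,0.001,-0.14],0,1],
    [[0,0.001,-0.165],0,1],
    [[0,0.001,-0.165],0,1],
  ],
)

```text
clock: 17.12
position: [523.3, 291.3, 304.4]
ee_rot: [0.118, 0.993, -0.004, 0.0]
contact_force: [-0.4, -0.5, -3.8]
gripper_width: 53.5
```

Request:
play_rows(
  moves=[
    [[0,0,-0.02],0,1],
    [[0,0,-0.035],0,1],
    [[0,0,-0.04],0,1],
    [[0,0,-0.04],0,1],
  ],
)

```text
clock: 17.62
position: [523.5, 291.2, 296.9]
ee_rot: [0.118, 0.993, -0.003, 0.002]
contact_force: [-6.0, -3.6, 13.4]
gripper_width: 53.8
```

Run:
```python
from h import *
p=arm.get_image('wrist');q=arm.get_image('side')
cv2.imwrite('pics/s12.png',np.hstack([cv2.resize(q['pixels'][180:380,130:330,::-1],(400,400)),np.vstack([cv2.resize(p['pixels'][:,:,::-1],(400,300)),np.zeros((100,400,3),np.uint8)])]))
```

```text
(no output)
```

View pics/s12.png

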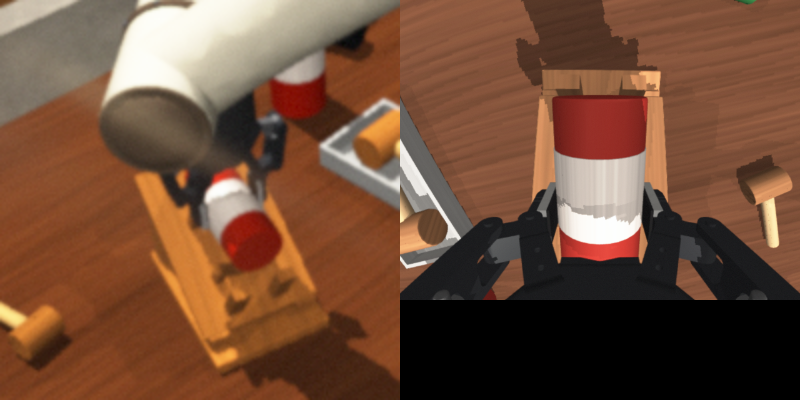

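Request:
play_rows(
  moves=[
    [[0,0,-0.025],0,1],
    [[0,0,-0.04],0,1],
    [[0,0,-0.05],0,1],
    [[0,0,-0.05],0,1],
  ],
)

```text
clock: 18.23
position: [521.8, 291.4, 285.9]
ee_rot: [0.117, 0.993, -0.003, 0.001]
contact_force: [-15.4, 0.6, 17.3]
gripper_width: 54.2
```

Run:
```python
from h import *
p=arm.get_image('wrist');q=arm.get_image('side')
cv2.imwrite('pics/s13.png',np.hstack([cv2.resize(q['pixels'][180:380,130:330,::-1],(400,400)),np.vstack([cv2.resize(p['pixels'][:,:,::-1],(400,300)),np.zeros((100,400,3),np.uint8)])]))
```

```text
(no output)
```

View pics/s13.png

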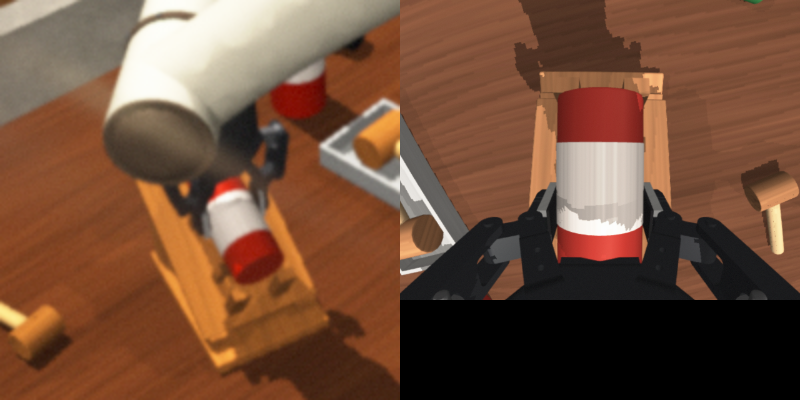

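Request:
play_rows(
  moves=[
    [[-0.005,0,-0.02],0,1],
    [[-0.01,0,-0.03],0,1],
    [[-0.01,0,-0.035],0,1],
    [[-0.01,0,-0.035],0,1],
  ],
)

```text
clock: 18.82
position: [519.0, 291.8, 280.5]
ee_rot: [0.116, 0.993, -0.002, 0.003]
contact_force: [-8.7, -1.5, 15.1]
gripper_width: 53.9
```

Run:
```python
from h import *
p=arm.get_image('wrist');q=arm.get_image('side')
cv2.imwrite('pics/s14.png',np.hstack([cv2.resize(q['pixels'][180:380,130:330,::-1],(400,400)),np.vstack([cv2.resize(p['pixels'][:,:,::-1],(400,300)),np.zeros((100,400,3),np.uint8)])]))
cv2.imwrite('pics/s14b.png',cv2.resize(q['pixels'][260:380,190:310,::-1],None,fx=5,fy=5,interpolation=cv2.INTER_CUBIC));save(p,'w14.png')
```

```text
(no output)
```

View pics/s14b.png

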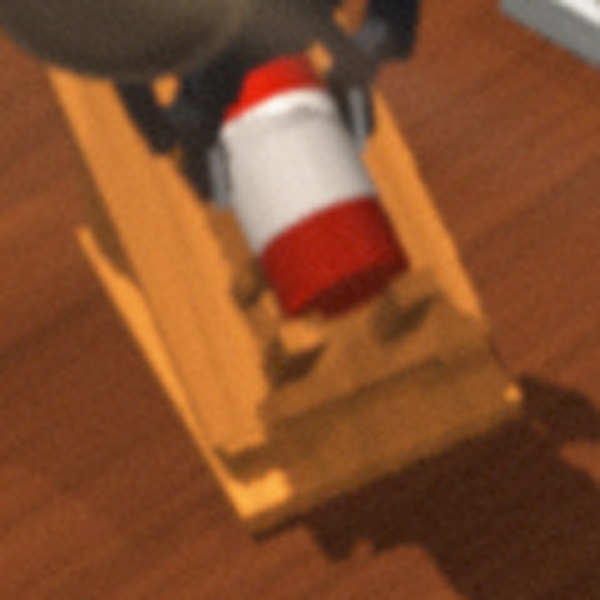

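View pics/w14.png

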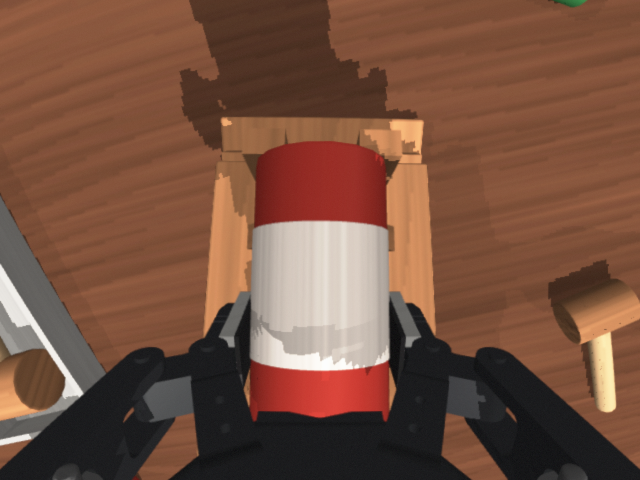

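The bottle is nearly seated. I'll overlay the home pose on the images to see what is left.

```bash
cat > ov.py <<'E'
from fitlib import *
import sys
def overlay(n):
    p=arm.get_image('wrist');q=arm.get_image('side')
    a=np.radians(-13.7);o=(486.5,299.2)
    def w(X):
        x=B(*X);return (o[0]+np.cos(a)*x[0]-np.sin(a)*x[1],o[1]+np.sin(a)*x[0]+np.cos(a)*x[1],x[2])
    ph=np.linspace(0,2*np.pi,40)
    outs=[]
    for c,(x0,y0,s,k) in ((p,(150,100,300,2)),(q,(170,240,150,4))):
        im=cv2.resize(c['pixels'][y0:y0+s,x0:x0+s,::-1],None,fx=k,fy=k,interpolation=cv2.INTER_CUBIC)
        for xx,r in ((0,28),(112,28),(195,13)):
            pts=proj(c,[w((xx,r*np.cos(t),49.6+r*np.sin(t))) for t in ph])
            cv2.polylines(im,[np.int32((pts-[x0,y0])*k)],True,(0,255,0),1)
        for y in(-65,65):
            pts=proj(c,[w((-25,y,0)),w((170,y,0))]);cv2.polylines(im,[np.int32((pts-[x0,y0])*k)],True,(255,0,0),1)
        cv2.imwrite(f'pics/{n}_{k}.png',im)
overlay(sys.argv[1])
E
python3 ov.py o15
```

```text
(no output)
```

View pics/o15_2.png

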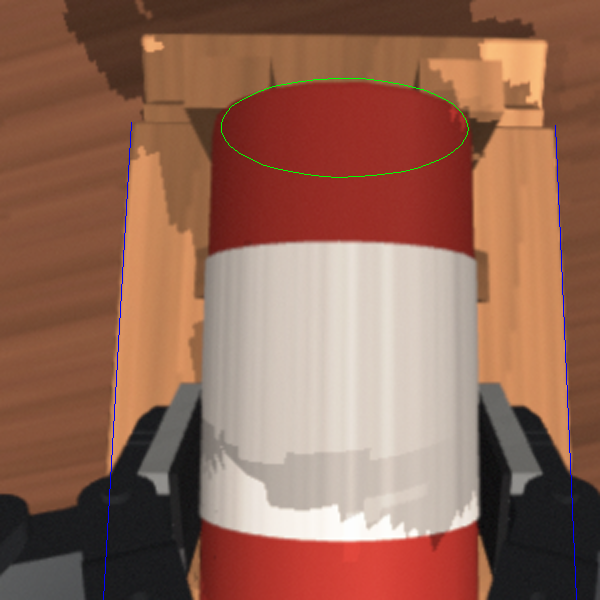

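View pics/o15_4.png

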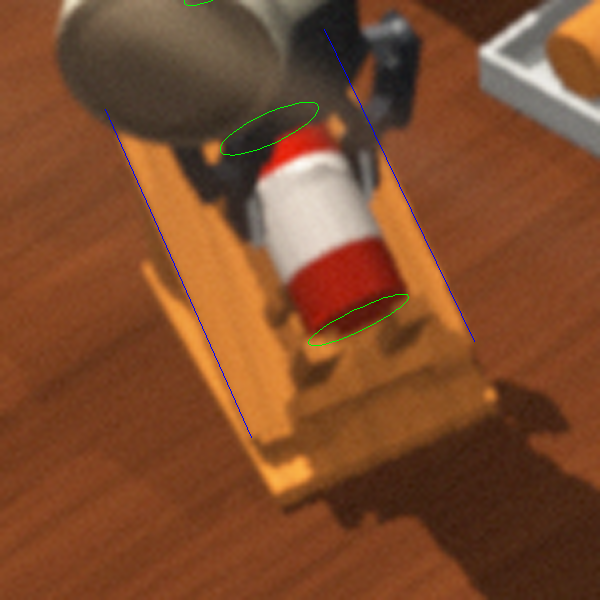

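The foot matches the home outline within about 2–3 mm in both views. One more gentle press down and downhill, then I check again.

Request:
play_rows(
  moves=[
    [[-0.008,0,-0.018],0,1],
    [[-0.01,0,-0.028],0,1],
    [[-0.012,0,-0.03],0,1],
    [[-0.012,0,-0.03],0,1],
    [[-0.012,0,-0.03],0,1],
  ],
)

```text
clock: 19.65
position: [516.8, 291.8, 277.8]
ee_rot: [0.116, 0.993, -0.001, 0.007]
contact_force: [-4.7, -5.4, 18.4]
gripper_width: 54.0
```

```bash
python3 ov.py o16
```

```text
(no output)
```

View pics/o16_2.png

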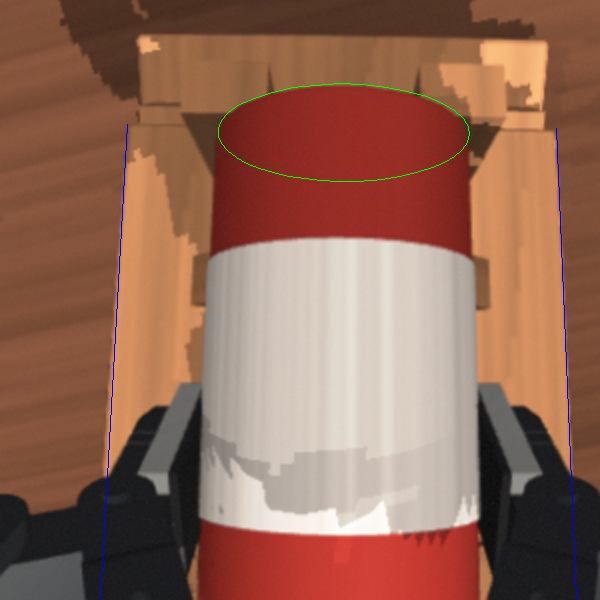

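View pics/o16_4.png

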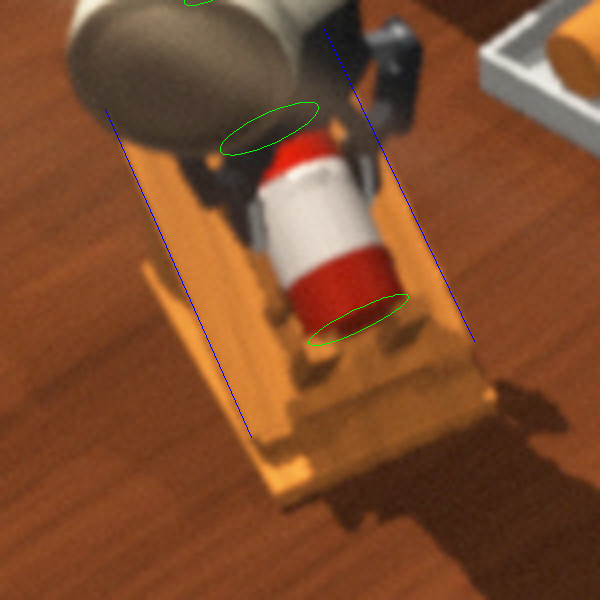

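```bash
sed -e "s/p=arm.get_image('wrist');q=arm.get_image('side')/p=arm.get_image('top');q=p/; s/(150,100,300,2)/(190,170,100,6)/; s/,(q,(170,240,150,4))//; s/in ((p,(190,170,100,6))):/in ((p,(190,170,100,6)),):/" ov.py > ovt.py; python3 ovt.py t16
```

```text
(no output)
```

View pics/t16_6.png

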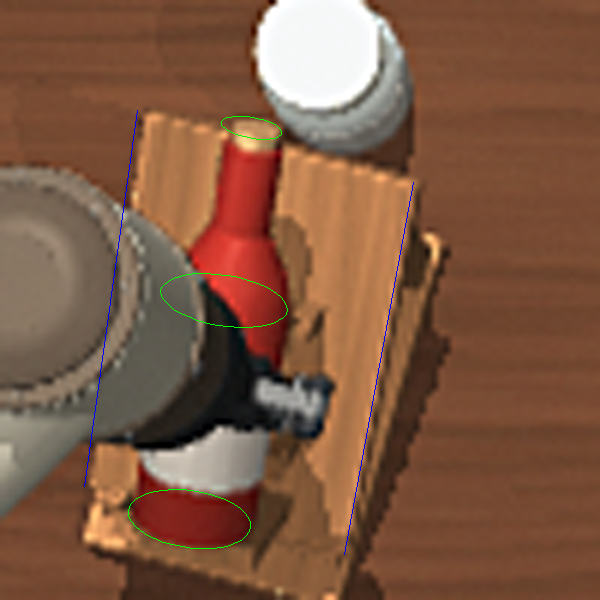

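The home pose also agrees with the top view within a few mm. I relax the press, then open gently.

Request:
play_rows(
  moves=[
    [[0,0,0],0,1],
    [[0,0,0],0,1],
    [[0,0,0],0,1],
  ],
)

```text
clock: 20.18
position: [517.0, 291.7, 278.9]
ee_rot: [0.115, 0.993, -0.001, 0.008]
contact_force: [-3.1, -3.4, 7.0]
gripper_width: 53.8
```

Request:
play_rows(
  moves=[
    [[0,0,0],0,-0.3],
    [[0,0,0],0,-0.33],
    [[0,0,0],0,-0.36],
    [[0,0,0],0,-0.45],
    [[0,0,0],0,-0.6],
    [[0,0,0],0,-0.6],
    [[0,0,0],0,-0.6],
  ],
)

```text
clock: 21.05
position: [517.0, 291.8, 278.9]
ee_rot: [0.115, 0.993, -0.001, 0.008]
contact_force: [-0.5, -0.2, -0.9]
gripper_width: 68.4
```

```bash
python3 ov.py o17
```

```text
(no output)
```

View pics/o17_2.png

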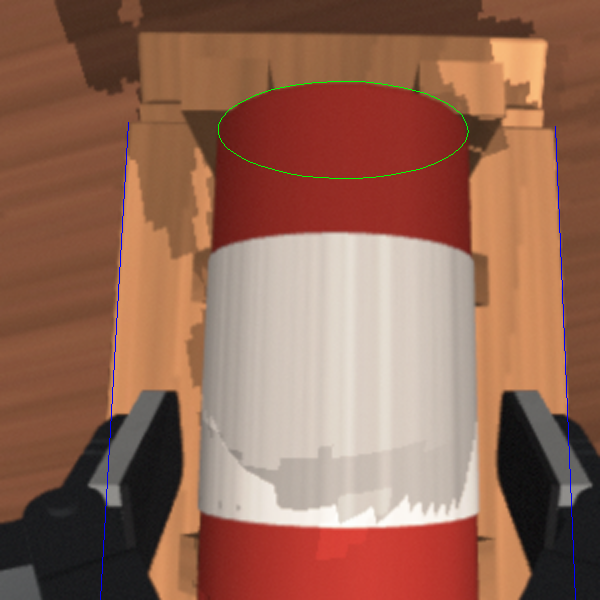

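Released, the force is near zero, and the bottle is sitting at the home outline. I rise straight up and away.

Request:
play_rows(
  moves=[
    [[0,0,0.04],0,-0.6],
    [[0,0,0.1],0,-0.6],
    [[0,0,0.2],0,-0.6],
    [[0,0,0.35],0,-0.6],
    [[0,0,0.5],0,-0.6],
    [[-0.15,-0.1,0.55],0,-0.6],
    [[-0.3,-0.2,0.55],0,-0.6],
    [[-0.3,-0.2,0.55],0,-0.6],
  ],
)

```text
clock: 22.15
position: [424.3, 229.3, 445.5]
ee_rot: [0.115, 0.993, 0.0, 0.008]
contact_force: [0.0, 0.6, 0.4]
gripper_width: 68.2
```

```bash
python3 ov.py o18; python3 ovt.py t18
python3 - <<'E'
from h import *
t=arm.get_image('top');s=arm.get_image('side');save(t,'top9.png');save(s,'side9.png')
for n in ['bottle','flask1','jar','tall_bottle','mallet_head','bottle_tip']:
  for c in (t,s):
    for r in arm.look_for(n,c)[:2]:print(n,round(r['conf'],2),np.round(r['centre']))
E
```

```text
bottle 0.85 [551. 274. 160.]
bottle 0.98 [518. 301. 141.]
flask1 0.92 [ 478. -359.   72.]
flask1 0.6 [ 488. -272.   76.]
flask1 0.83 [ 475. -347.   62.]
flask1 0.61 [ 478. -261.   72.]
jar 0.69 [677. 243.  90.]
jar 0.73 [691. 259.  88.]
tall_bottle 0.92 [724.  22. 188.]
tall_bottle 0.68 [709.  28.  38.]
mallet_head 0.95 [636. 488.  22.]
mallet_head 0.92 [194. 299.  27.]
mallet_head 0.86 [552.  17.  33.]
mallet_head 0.66 [628. 496.  25.]
bottle_tip 0.8 [554. 279. 162.]
bottle_tip 0.74 [515. 302. 143.]
```

View pics/o18_4.png

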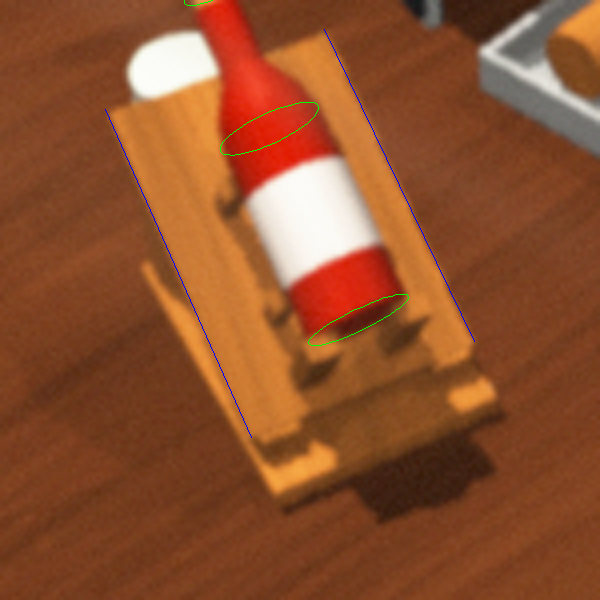

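View pics/t18_6.png

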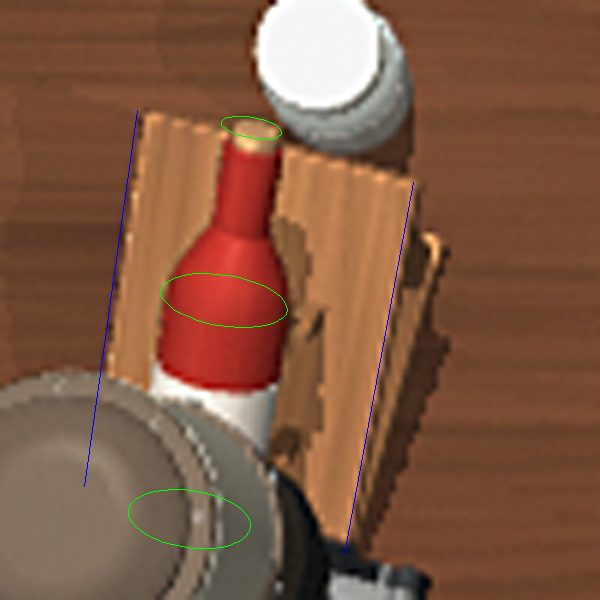

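View pics/top9.png

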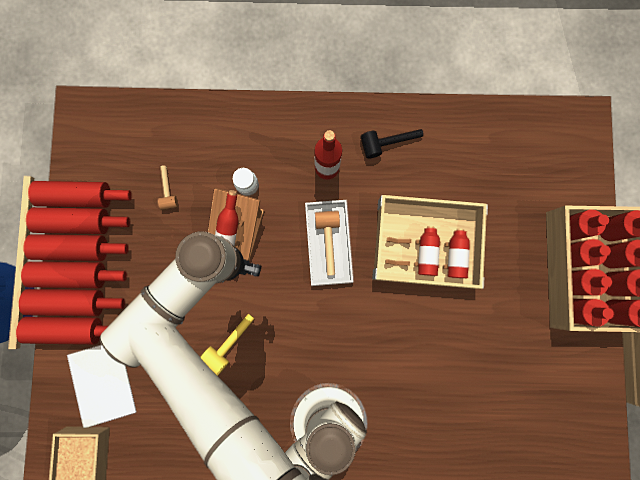

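Everything looks in place. One last check: triangulate the cork tip against seat_neck and the foot against seat_foot.

Run:
```python
import cv2
s=cv2.imread('pics/side9.png');cv2.imwrite('pics/e.png',cv2.resize(s[220:340,190:310],None,fx=5,fy=5,interpolation=cv2.INTER_CUBIC))
```

```text
(no output)
```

View pics/e.png

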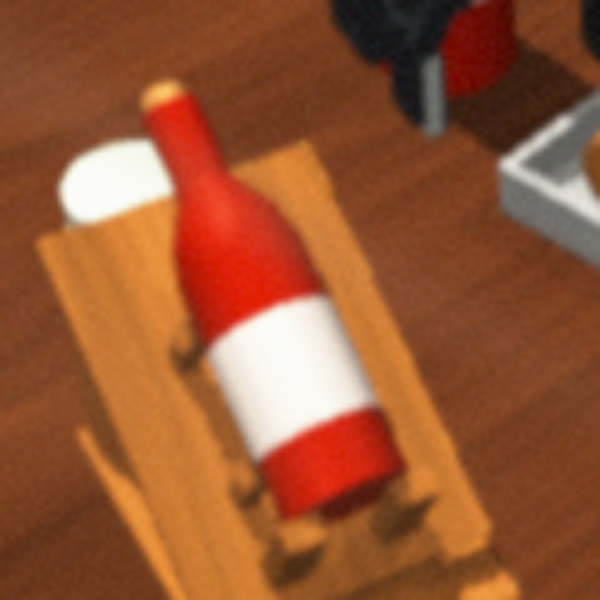

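Run:
```python
from fitlib import *
X=tri([ray(T,(190+254/6,170+128/6)),ray(S,(190+161/5-.4,220+90/5-.4))])
F=tri([ray(S,(190+345/5-.4,220+492/5-.4)),ray(T,(190+193/6,170+520/6))])
a=np.radians(-13.7)
for x in (0,195):
    b=B(x,0,49.6);print(np.round([486.5+np.cos(a)*b[0],299+np.sin(a)*b[0],b[2]],1))
print('tip',X.round(1),'foot~',F.round(1)); s=arm.read_state();print(s['clock'],s['contact_force'])
arm.job_done()
```

```text
[462.4 304.9  85. ]
[626.5 264.9 182.5]
tip [626.4 264.1 183.6] foot~ [463.  304.3  89.3]
23.0 [ 0.25504427 -0.63553072 -0.45513455]
the job is handed in; nothing more can be done
```

I lifted the mallet out of the cradle and laid it flat in the tray. The long-necked bottle then went into the cradle, neck uphill, and I held it down until it was seated. The job was handed in at 23.0 s; `job_done` gives no verdict, so these are my own last checks.

- **Bottle:** the triangulated cork end is about 1–2 mm from `seat_neck`, and the foot about 4–5 mm from `seat_foot`. The foot was triangulated partly from a picture taken before release.
- **Mallet:** the last pictures show it flat inside the tray. The image network puts its head at about (552, 17, 33), inside the tray.
- **Bottles and jar left alone:** the short-necked bottles and the jar agree with their starting positions within a few mm.
- **Robot:** the gripper was clear of everything, and the force reading was near zero.

**Disagreements:**
- The cradle outline drawn over the top view was offset by about 1 px (2–3 mm). That is within the stated calibration error and well inside the tolerances.
- The network's side-view reading of the tall bottle came out about 13 mm off, at low confidence. The top-view reading was 7 mm off, and I saw no movement in the pictures.

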